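# Count to the third gap and push the skewer home

## Task

Point out the third gap of the chrome skewer rack by counting from the end where the hook arm with the tongs stands: with the fingers shut, press a fingertip down on the sprung rail at the first gap and run it along, keeping the rail pressed down, past the second gap to the third. Then, still with shut fingers, push the skewer that lies in front of that third gap straight into it until its handle is fully home against the block. Never lift a skewer, and leave the other skewers and everything else as they are.

Things in the scene. Friction and masses are not known exactly. Their poses are not given: they have to be found in the camera images.
- rack: fixed chrome slotted rack. Origin on the work surface, at mid-length below the front face of its slotted block; x points into the block (away from the robot), y left along it, z up. Flat dark steel deck: top at z = 6 mm, x = -180 to +90, y = -165 to +165 mm. Block on the deck: x = 0 to 40 mm, y = -165 to +165 mm, top at z = 30 mm
- gaps (a point): the block's front face at mid-length, 18 mm up (rack x = 0, y = 0). The block has seven pillars 30 mm wide that leave six gaps, each 20 mm wide, open in front, above and behind, centred at rack y = +125, +75, +25, -25, -75, -125 mm. Empty gaps count too: the two outermost face no skewer
- rail (a joint): chrome rail above the block: bar 12 mm wide (rack x = 14 to 26 mm), 320 mm long along rack y, top at z = 50 mm when up. Sinks straight down as a whole, on springs. Value in m: 0 up, at most 0.008 pressed; moves off at about 1.2 N, 0.4 N more per mm, springs back. Counts as pressed above 0.001 (0.004 is comfortable), where the middle of the fingertips is
- hookstand: fixed stand beside one end of the rack (left or right, it varies): round foot 90 mm across, post 14 mm thick and 245 mm high, with the hinged hook arm and the tongs at its top. Origin under the post's centre. The gaps are counted from the rack's end nearest to it
- swing_point (a point): point on the swing-out hook arm, 30 mm from the post's axis, 226 mm up. The arm reaches 100 mm from the post towards the rack's far side (within 0.7 rad of the rack's x) and carries aluminium tongs that hang 195 mm down, 88 mm from the post; it turns easily: leave it
- skewer_a: skewer on the deck: wooden handle 45 long, 30 wide, 18 mm high, flat butt; flat steel blade 8 wide, 4 thick, 90 mm long; 50-100 g. Origin: centre of the handle's underside; x points to the tip: butt at -22.5, shoulder +22.5, tip +112.5 mm. Starts with the tip 5-18 mm short of the block, in front of the gap at rack y = +75 mm
- skewer_b: skewer on the deck: wooden handle 45 long, 30 wide, 18 mm high, flat butt; flat steel blade 8 wide, 4 thick, 90 mm long; 50-100 g. Origin: centre of the handle's underside; x points to the tip: butt at -22.5, shoulder +22.5, tip +112.5 mm. Starts with the tip 5-18 mm short of the block, in front of the gap at rack y = +25 mm. Home (shoulder on the block): origin at rack x = -22.5 mm
- skewer_c: skewer on the deck: wooden handle 45 long, 30 wide, 18 mm high, flat butt; flat steel blade 8 wide, 4 thick, 90 mm long; 50-100 g. Origin: centre of the handle's underside; x points to the tip: butt at -22.5, shoulder +22.5, tip +112.5 mm. Starts with the tip 5-18 mm short of the block, in front of the gap at rack y = -25 mm. Home (shoulder on the block): origin at rack x = -22.5 mm
- skewer_d: skewer on the deck: wooden handle 45 long, 30 wide, 18 mm high, flat butt; flat steel blade 8 wide, 4 thick, 90 mm long; 50-100 g. Origin: centre of the handle's underside; x points to the tip: butt at -22.5, shoulder +22.5, tip +112.5 mm. Starts with the tip 5-18 mm short of the block, in front of the gap at rack y = -75 mm
- cruet: closed glass cruet with cork stopper, 68 mm across, 150 mm high, beside the rack's other end; loose; origin at the centre of its underside; leave it
- peppermill: wooden pepper mill, 52 mm across, 135 mm high, loose; origin under its centre; leave it
- saltpot: steel salt pot, 44 mm across, 76 mm high, loose; origin under its centre; leave it
- ramekin: white bowl, 76 mm across, 42 mm high, loose; origin under its centre; leave it
- plate_low: lower of two stacked navy plates, 210 mm across, the stack about 28 mm high, loose; origin under its centre; leave it
- plate_top: upper of the two stacked plates; origin under its centre; leave it
Mind the look-alikes: they are no part of the job. What is shaped like the skewer_a but purple or white is not meant. Leave any turquoise look-alike of the skewer_b alone.

How it is judged:
On the way, in this order (a step that is already met when the one before it is completed fails the run):
1. the fingertip presses the rail down at the first gap from the hook-stand end (within 14 mm along the rail) (value of joint rail above 0.001 m and x of the grasp point in the frame of rack between -0.01 and 0.05 m and ((y of hookstand in the frame of rack above 0 m and y of the grasp point in the frame of rack between 0.111 and 0.139 m) or (y of hookstand in the frame of rack below 0 m and y of the grasp point in the frame of rack between -0.139 and -0.111 m))), for 0.04 s.
2. rail still pressed between the first and second gap (value of joint rail above 0.001 m and x of the grasp point in the frame of rack between -0.01 and 0.05 m and ((y of hookstand in the frame of rack above 0 m and y of the grasp point in the frame of rack between 0.091 and 0.109 m) or (y of hookstand in the frame of rack below 0 m and y of the grasp point in the frame of rack between -0.109 and -0.091 m))), for 0.04 s.
3. rail pressed at the second gap (value of joint rail above 0.001 m and x of the grasp point in the frame of rack between -0.01 and 0.05 m and ((y of hookstand in the frame of rack above 0 m and y of the grasp point in the frame of rack between 0.061 and 0.089 m) or (y of hookstand in the frame of rack below 0 m and y of the grasp point in the frame of rack between -0.089 and -0.061 m))), for 0.04 s.
4. rail still pressed between the second and third gap (value of joint rail above 0.001 m and x of the grasp point in the frame of rack between -0.01 and 0.05 m and ((y of hookstand in the frame of rack above 0 m and y of the grasp point in the frame of rack between 0.041 and 0.059 m) or (y of hookstand in the frame of rack below 0 m and y of the grasp point in the frame of rack between -0.059 and -0.041 m))), for 0.04 s.
5. rail pressed at the third gap (value of joint rail above 0.001 m and x of the grasp point in the frame of rack between -0.01 and 0.05 m and ((y of hookstand in the frame of rack above 0 m and y of the grasp point in the frame of rack between 0.011 and 0.039 m) or (y of hookstand in the frame of rack below 0 m and y of the grasp point in the frame of rack between -0.039 and -0.011 m))), for 0.04 s.
6. the skewer in front of the third gap is pushed home (((y of hookstand in the frame of rack above 0 m and x of skewer_b in the frame of rack above -0.0265 m and y of skewer_b in the frame of rack between 0.017 and 0.033 m and angle between the x axis of skewer_b and the x axis of rack, either way round below 0.12 rad) or (y of hookstand in the frame of rack below 0 m and x of skewer_c in the frame of rack above -0.0265 m and y of skewer_c in the frame of rack between -0.033 and -0.017 m and angle between the x axis of skewer_c and the x axis of rack, either way round below 0.12 rad))), for 0.2 s.
At the end, for the whole second after the job is handed in: The third gap's skewer (from the hook-stand end) lies flat and at rest in it: handle within 4 mm of the block, within 8 mm of the gap's centre line, 0.12 rad of its direction. Rail up (below 1 mm), other skewers within 10 mm, other things within 20 mm of where they were (((y of hookstand in the frame of rack above 0 m and x of skewer_b in the frame of rack above -0.0265 m and y of skewer_b in the frame of rack between 0.017 and 0.033 m and angle between the x axis of skewer_b and the x axis of rack, either way round below 0.12 rad and distance of skewer_c from where it was at the start of the episode below 0.01 m) or (y of hookstand in the frame of rack below 0 m and x of skewer_c in the frame of rack above -0.0265 m and y of skewer_c in the frame of rack between -0.033 and -0.017 m and angle between the x axis of skewer_c and the x axis of rack, either way round below 0.12 rad and distance of skewer_b from where it was at the start of the episode below 0.01 m)) and distance of each of skewer_a, skewer_d from where it was at the start of the episode below 0.01 m and value of joint rail below 0.001 m and linear speed of each of skewer_a, skewer_b, skewer_c, skewer_d below 0.01 m/s and height (world z) of each of skewer_a, skewer_b, skewer_c, skewer_d below 0.01 m and distance of each of cruet, peppermill, saltpot, ramekin, plate_low, plate_top from where it was at the start of the episode below 0.02 m); the robot touches nothing.
It fails at once if a skewer is lifted or tipped up (more than 12 mm or 0.3 rad) (height (world z) of any of skewer_a, skewer_b, skewer_c, skewer_d above 0.018 m or angle between any of skewer_a, skewer_b, skewer_c, skewer_d's own z axis and vertical above 0.3 rad).
It fails at once if a skewer that does not face the third gap is shifted by more than 10 mm (distance of any of skewer_a, skewer_d from where it was at the start of the episode above 0.01 m or (y of hookstand in the frame of rack above 0 m and distance of skewer_c from where it was at the start of the episode above 0.01 m) or (y of hookstand in the frame of rack below 0 m and distance of skewer_b from where it was at the start of the episode above 0.01 m)).
It fails at once if the cruet, pepper mill, salt pot, ramekin or plates are shifted by more than 20 mm, or the hook arm with the tongs is swung (its point moves more than 10 mm) (distance of any of cruet, peppermill, saltpot, ramekin, plate_low, plate_top from where it was at the start of the episode above 0.02 m or distance of swing_point from where it was at the start of the episode above 0.01 m).
It also fails if it takes over 45 s, if anything falls off the work surface, if the arm or the gripper's body presses on something with over 40 N, if the wrist force passes 120 N, or if a joint passes its speed limit or range.

## Robot

A 6-joint arm with a two-finger parallel gripper is mounted at the origin on the work surface. World frame = base frame: x ahead of the robot, y to its left, z up, the work surface at z = 0. Lengths are in m, angles in rad, forces in N, time in s.
With the tool pointing down it reaches from about 0.3 to 0.775 m from the base axis. Payload 14.6 kg.
Tool frame: the origin (TCP) lies between the finger pads; the fingertips stand 19 mm ahead of it and the grasp point (between the pads) is the TCP; z points along the fingers, y is the direction in which the jaws open and shut (so a half turn about z gives the same grasp; the last joint's range is limited). The gripper opens to 94 mm and grips with 3 to 60 N. Pads are 16 mm wide; open, the fingers measure 119 mm over their backs; the gripper's body (75 mm by 177 mm) begins 78 mm behind the grasp point.
Start: joints at [1.126, 0.3, 1.521, -0, 1.321, -0.067], TCP at [0.203, 0.511, 0.224] pointing down, gripper open.
Joint ranges: [-3.03, 3.03], [-0.79, 2.21], [0.23, 2.52], [-1.04, 4.18], [0, 3.07], [-2.55, 2.55]. Speed limits (rad/s): [2.22, 2.22, 2.57, 3.14, 3.14, 3.14].

## Interface

Orientations are given as [roll, pitch, yaw] about the fixed x, y, z axes, in that order (R = Rz(yaw) Ry(pitch) Rx(roll)).
In Python, from station import telemetry, vision, ctrl gives the robot as it stands. The module is installed in compiled form; this text tells all that it offers.
- The arm moves only by the shell command python3 -m creep 'ROWS' [FORCE]. ROWS is JSON, a list of rows, each a list of 3 entries, a list of its own where there are three numbers: the shift along the tool's x, y, z in units of 50 mm (1.0 is 50 mm), then the turn about the tool's z in units of 8 degrees (1.0 is 8 degrees), then the opening, from 0 (shut) to 1 (fully open). In form: [[[tx, ty, tz], twist, gripper], ...]. A call has 1 to 12 rows; each row is the pose to reach, as a shift and turn from the pose commanded when the call began, along the tool's axes at that moment; what a row does not reach only later rows make up. A row lasts 1/10 s, in which the tool goes at most 50 mm and 8.59 degrees, less where a joint would pass 70% of its speed; a pose out of reach is approached as far as the arm can. A call with a gripper value outside its range is refused whole. The fingers move at their own pace and stop on an object; FORCE is the grip in N (left out, the last holds). Time passes only in rows, so rows that repeat a pose let the fingers close. It gives the time, the measured TCP pose, the force and the opening at its end, in the units of the state.
- telemetry.get_obs(): the state, without advancing time (a new reading comes with each control period).
- vision.camera(name): name is "scene" or "top"; returns a dict with "img" (400x640x3 uint8, red, green, blue), "depth" (400x640 float32, m along the optical axis (not along the pixel's ray), 0 where there is no reading), "vertical_fov" (degrees; the focal length in pixels is half the picture's height over the tangent of half this angle, whatever the lens; pixels are square), "cx", "cy" (the principal point, pixels), "extrinsics" (4x4, takes a point from camera to world coordinates). Camera axes: x right, y down, z forward; pixel columns grow to the right and rows downward; lengths in m; the calibration is good to about 2 mm. A picture is of the moment at which its call begins.
- ctrl.hand_in(): hands the job in, once; it reports no verdict.
The state is a dict: "time_s": time; "qpos": joint angles; "joint_vel": joint speeds; "tau": joint torques, N m; "ee_pos": TCP position; "eef_rot": TCP orientation; "force": force on the tool from outside, world axes, zero at the start; "moment": the same for the moment, N m; "grip_width": finger opening in m.
Only numpy, scipy, OpenCV 4.12 (cv2) and the standard library are available. Lean on these libraries where they do the work, as an engineer would, in place of code of your own. Each camera call takes 0.05 s, during which the arm holds its last target.

## Working session

There is one attempt and no reset: what is moved stays moved. The work goes in short steps, Python scripts to look and compute and a shell command to move; the robot and the scene stay as the last step left them, time stands still between calls to the robot, and variables do not carry over. Pictures are saved under pics/ and viewed, and the job is handed in when it is done.

```bash
mkdir -p pics
cat > h.py <<'E'
import numpy as np, cv2
from station import telemetry, vision, ctrl
def cam(n,save=None):
    c=vision.camera(n)
    if save: cv2.imwrite(save,c["img"][:,:,::-1])
    return c
def K(c):
    f=c["img"].shape[0]/2/np.tan(np.radians(c["vertical_fov"])/2); return f,c["cx"],c["cy"]
def ray(c,u,v,z):
    f,cx,cy=K(c);E=np.array(c["extrinsics"]);d=E[:3,:3]@np.array([(u-cx)/f,(v-cy)/f,1]);o=E[:3,3]
    return o+d*(z-o[2])/d[2]
def cloud(c):
    f,cx,cy=K(c);E=np.array(c["extrinsics"]);d=c["depth"];v,u=np.indices(d.shape)
    P=np.stack([(u-cx)/f*d,(v-cy)/f*d,d],-1)@E[:3,:3].T+E[:3,3]; P[d<=0]=np.nan
    return P
E
python3 - <<'E'
from h import *
for n in("scene","top"):
    c=cam(n,f"pics/{n}0.png"); print(n,c["vertical_fov"],c["cx"],c["cy"],np.round(c["extrinsics"],3).tolist())
    np.savez(f"{n}0.npz",**c)
print(telemetry.get_obs())
E
```

```text
scene 49.183188566936934 321.2342589152377 198.45115561448426 [[0.54, 0.634, -0.554, 1.299], [0.841, -0.396, 0.368, -0.42], [0.014, -0.665, -0.747, 1.075], [0.0, 0.0, 0.0, 1.0]]
top 48.791906513821495 317.4916836667357 204.64078007214437 [[-0.014, -0.981, 0.194, 0.356], [-1.0, 0.014, -0.001, 0.059], [-0.002, -0.194, -0.981, 1.388], [0.0, 0.0, 0.0, 1.0]]
{'time_s': 0.1, 'qpos': array([ 1.12638474e+00,  3.00419523e-01,  1.52152747e+00,  9.31585919e-06,
        1.32070570e+00, -6.65924888e-02]), 'joint_vel': array([-0.00134324, -0.00020524, -0.00186995,  0.00029146,  0.002195  ,
       -0.00227187]), 'tau': array([ 3.09283256e-03, -5.32644582e+01, -3.53288662e+01,  7.09571620e-02,
        2.33519368e-02, -6.43673411e-05]), 'ee_pos': array([0.20279335, 0.51101049, 0.22393729]), 'eef_rot': array([-3.14053556e+00, -7.95420625e-05,  2.76377121e+00]), 'force': array([-0.71198783,  0.1778008 , -0.14979463]), 'moment': array([ 0.03046831,  0.01877538, -0.01966342]), 'grip_width': 0.09399537397815085}
```

View pics/scene0.png

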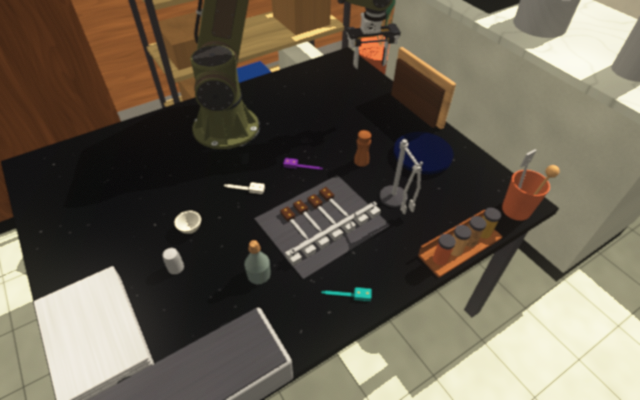

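View pics/top0.png

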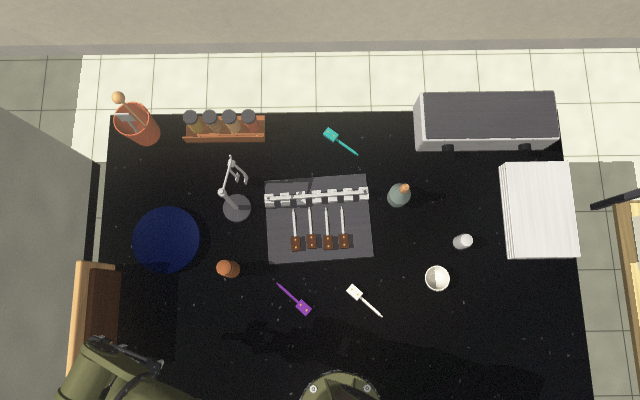

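The hook stand is on the left, at (237,208) in the top view, so it sits at the rack's +y end and the target is skewer_b, the second handle from the left at about (312,241). Next I'll measure the rack.

Run:
```python
from h import *
c=np.load("top0.npz");im=c["img"][:,:,::-1]
cr=cv2.resize(im[150:280,200:430],None,fx=3.4,fy=3.4,interpolation=cv2.INTER_CUBIC)
cv2.imwrite("pics/topcrop.png",cr)
c2=np.load("scene0.npz");im2=c2["img"][:,:,::-1]
cv2.imwrite("pics/scenecrop.png",cv2.resize(im2[120:290,230:430],None,fx=3.5,fy=3.5,interpolation=cv2.INTER_CUBIC))
# skewer handles by colour
hsv=cv2.cvtColor(im,cv2.COLOR_BGR2HSV)
m=cv2.inRange(hsv,(0,90,40),(20,255,220)); m[:,:285]=0;m[:,355:]=0;m[:228]=0;m[:255+0]=m[:255]; m[255:]=0
n,l,s,ce=cv2.connectedComponentsWithStats(m)
for i in range(1,n):
    if s[i,4]>20: print("handle",s[i],ce[i],ray(c,*ce[i],0.024)[:2])
P=cloud(c)
# deck: gray pixels with z~6mm; 
z=P[...,2]
for nm,lo,hi in(("rail",.044,.058),("block",.025,.036)):
    mm=(z>lo)&(z<hi); mm[:170]=0;mm[225:]=0;mm[:,:255]=0;mm[:,380:]=0
    Q=P[mm]; print(nm,len(Q),Q.min(0),Q.max(0),np.median(Q[:,2]))
    print(cv2.minAreaRect(Q[:,:2].astype(np.float32)))
mm=(z[150:280,255:385]); print(np.nanpercentile(mm,[5,25,50,75,95]))
```

```text
handle [306 234  11  15 128] [311.0546875 241.015625 ] [0.51084086 0.07937241]
handle [323 235  10  15 132] [327.62121212 242.27272727] [0.50621935 0.0280613 ]
handle [339 234  10  15 133] [343.38345865 240.80451128] [ 0.51010531 -0.02090782]
handle [291 236  10  15 131] [295.25954198 243.48091603] [0.50385876 0.12839797]
rail 402 [ 0.63719007 -0.0972807   0.04431209] [0.66626953 0.22109684 0.05772155] 0.050163581889191566
((0.6525506973266602, 0.061693333089351654), (0.013958442956209183, 0.31895148754119873), 3.549042224884033)
block 546 [ 0.62462039 -0.10249082  0.02505512] [0.68242473 0.22629406 0.03581335] 0.03021109043586101
((0.6527413725852966, 0.061702221632003784), (0.04101281613111496, 0.32947108149528503), 3.3321940898895264)
[-0.00339591  0.00034537  0.00382021  0.0076188   0.02888955]
```

View pics/topcrop.png

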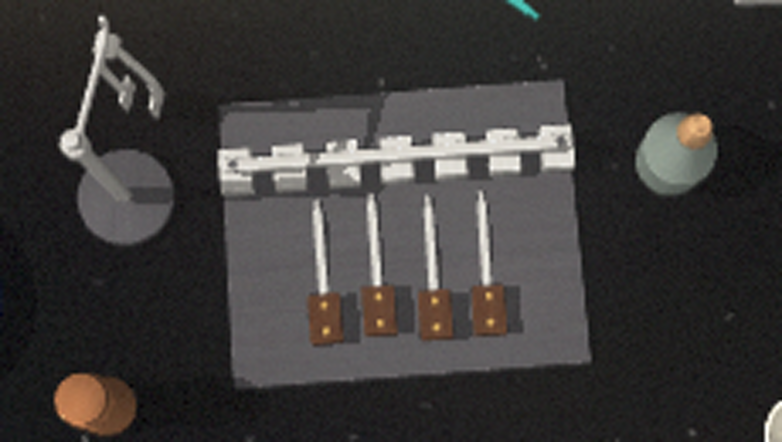

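View pics/scenecrop.png

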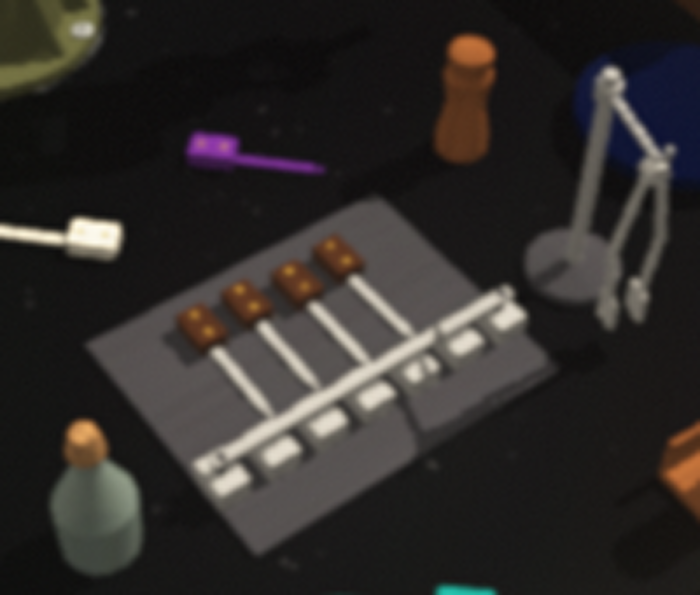

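```bash
cat >> h.py <<'E'
YAW=np.radians(3.45)
def setrack(cx,cy,yaw):
    R=np.array([[np.cos(yaw),-np.sin(yaw)],[np.sin(yaw),np.cos(yaw)]]); return R,np.array([cx,cy])-R@[0.02,0]
R,O=setrack(0.6526,0.0617,YAW)
def w2r(p): return R.T@(np.asarray(p)[:2]-O)
def r2w(p): return R@np.asarray(p)+O
def need(target_rack,z,o=None):
    # shift in tool units from now to target
    from scipy.spatial.transform import Rotation as Ro
    o=o or telemetry.get_obs(); T=Ro.from_euler("xyz",o["eef_rot"]).as_matrix()
    t=np.r_[r2w(target_rack),z]; return np.round(T.T@(t-o["ee_pos"])/0.05,2)
E
python3 - <<'E'
from h import *
c=np.load("top0.npz");P=cloud(c);z=P[...,2]
for nm,lo,hi in(("rail",.045,.056),("block",.025,.036)):
    mm=(z>lo)&(z<hi); mm[:170]=0;mm[225:]=0;mm[:,:255]=0;mm[:,380:]=0
    Q=P[mm]; p=np.polyfit(Q[:,1],Q[:,0],1); print(nm,np.degrees(np.arctan(-p[0])), np.polyval(p,.0617))
for u,v in((295.3,243.5),(311.05,241),(327.6,242.3),(343.4,240.8)): print("handle",w2r(ray(c,u,v,.024)))
# tips from crop
for u,v in((317,200),(371,194),(428,195),(481,191)): print("tip",w2r(ray(c,200+u/3.4,150+v/3.4,.017)))
# stand + tall things
for nm,(u0,u1,v0,v1) in dict(stand=(205,255,150,225),mill=(212,245,255,282),cruet=(380,418,175,212),salt=(450,480,230,252)).items():
    Q=P[v0:v1,u0:u1].reshape(-1,3);Q=Q[Q[:,2]>.02]
    r=np.array([w2r(q) for q in Q]); print(nm,len(Q),r.min(0),r.max(0),Q[:,2].max())
    if nm=="stand":
        for a in np.arange(.02,.26,.03):
            s=(Q[:,2]>a)&(Q[:,2]<a+.03)
            if s.any(): print(round(a,2),s.sum(),r[s].min(0),r[s].max(0))
print("foot",w2r(ray(c,200+125/3.4,150+197/3.4,.005)))
E
```

```text
rail 3.4882767518534608 0.6520621820525929
block 3.423819505865378 0.6502021405952139
handle [-0.12452637  0.07540673]
handle [-0.12038918  0.02618214]
handle [-0.12821928 -0.0246967 ]
handle [-0.12719738 -0.07393549]
tip [-0.01360105  0.07518111]
tip [-0.01165717  0.02468376]
tip [-0.01653706 -0.0281598 ]
tip [-0.01641611 -0.0776708 ]
stand 397 [-0.00461304  0.20565326] [0.10510856 0.28330302] 0.2499799778823122
0.02 30 [-3.02887360e-05  2.12541244e-01] [0.1028181  0.28330302]
0.05 56 [-8.25319554e-05  2.11105913e-01] [0.10510856 0.25676007]
0.08 27 [-0.00099323  0.20666714] [0.09609888 0.25565382]
0.11 33 [-0.00058755  0.20565326] [0.0968059  0.25672346]
0.14 26 [-0.00086836  0.20839282] [0.09168739 0.2565673 ]
0.17 28 [-1.51332786e-04  2.12967022e-01] [0.08892435 0.25670428]
0.2 104 [-0.00461304  0.21815606] [0.09820224 0.26295505]
0.23 93 [-0.00353703  0.22291719] [0.10435298 0.26466057]
mill 321 [-0.2123478   0.25432103] [-0.16443822  0.3002132 ] 0.13866331382475616
cruet 424 [-0.03076148 -0.28825676] [ 0.03545745 -0.22288341] 0.1548293358317112
salt 224 [-0.17732466 -0.45728971] [-0.13391775 -0.41571605] 0.0790914234193798
foot [0.00492523 0.25532966]
```

Run:
```python
from h import *
print(need([-0.08,0.12],0.224), w2r(telemetry.get_obs()["ee_pos"]))
```

```text
[-8.85 -3.71  0.  ] [-0.40195309  0.47556443]
```

```bash
python3 -m creep '[[[-0.4,-0.15,0],0.3,0],[[-1.2,-0.5,0],1.0,0],[[-2.0,-0.85,0],1.8,0],[[-2.9,-1.2,0],2.6,0],[[-3.8,-1.6,0],3.5,0],[[-4.7,-2.0,0],4.4,0],[[-5.6,-2.35,0],5.3,0],[[-6.5,-2.7,0],6.2,0],[[-7.4,-3.1,0],7.0,0],[[-8.2,-3.45,0],7.7,0],[[-8.85,-3.7,0],8.1,0],[[-8.85,-3.7,0],8.1,0]]' 20
python3 - <<'E'
from h import *
o=telemetry.get_obs();print(o["ee_pos"],o["eef_rot"],o["qpos"],o["grip_width"],o["force"],w2r(o["ee_pos"]))
print(need([0.02,0.122],0.09))
c=cam("scene","pics/s1.png")
E
```

```text
time_s: 1.3
ee_pos: [0.5479, 0.173, 0.2236]
eef_rot: [-3.141, 0.001, 1.627]
force: [0.2, 1.6, -0.3]
grip_width: 0.0023
[0.54791149 0.17303336 0.22358989] [-3.14070730e+00  6.42341342e-04  1.62706994e+00] [ 2.42357068e-01  3.56040406e-01  1.44881218e+00 -4.80440936e-04
  1.33772900e+00  1.86194937e-01] 0.002285883077294596 [ 0.18105325  1.56816027 -0.31123609] [-0.07779902  0.11743148]
[0.1  1.96 2.67]
```

View pics/s1.png

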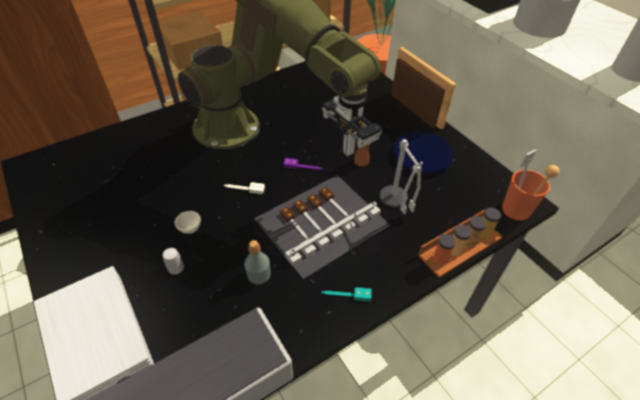

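The closed gripper hangs in front of the rack at about (350,130), clear of the stand at (395,195). Now I'll move it over the first gap.

```bash
python3 -m creep '[[[0.05,0.5,0],0,0],[[0.1,1.2,0.2],0,0],[[0.1,1.8,0.8],0,0],[[0.1,1.96,1.5],0,0],[[0.1,1.96,2.2],0,0],[[0.1,1.96,2.6],0,0],[[0.1,1.96,2.65],0,0],[[0.1,1.96,2.65],0,0]]'
python3 - <<'E'
from h import *
o=telemetry.get_obs();print(o["ee_pos"],o["eef_rot"],o["grip_width"],o["force"],w2r(o["ee_pos"]))
print(need([0.02,0.121],0.064))
c=cam("scene"); cv2.imwrite("pics/s2.png",cv2.resize(c["img"][100:300,230:470,::-1],None,fx=3,fy=3,interpolation=cv2.INTER_CUBIC))
E
```

```text
time_s: 2.15
ee_pos: [0.6431, 0.1878, 0.0924]
eef_rot: [-3.141, -0.0, 1.634]
force: [0.0, -0.2, -0.0]
grip_width: 0.0005
[0.64311027 0.18784712 0.09239137] [-3.14142533e+00 -2.82157286e-05  1.63401828e+00] 0.00048232886105440456 [ 0.03370936 -0.23083707 -0.00663252] [0.01811869 0.12648957]
[-0.11  0.04  0.57]
```

View pics/s2.png

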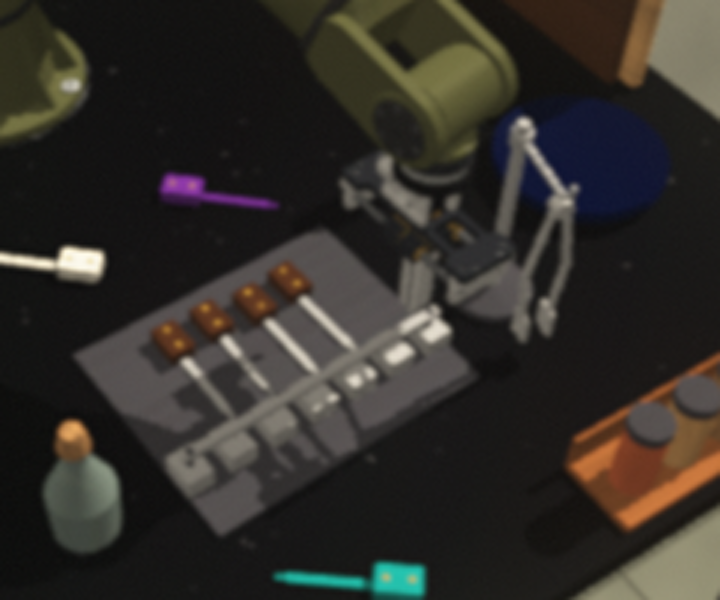

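The fingertip is over the first gap near (425,310) in the crop, and the tongs are well clear. Next I'll press.

```bash
python3 -m creep '[[[-0.05,0.04,0.2],0,0],[[-0.08,0.04,0.4],0,0],[[-0.08,0.04,0.52],0,0],[[-0.08,0.04,0.58],0,0],[[-0.08,0.04,0.58],0,0]]'
python3 - <<'E'
from h import *
o=telemetry.get_obs();print(o["ee_pos"],o["force"],w2r(o["ee_pos"]),need([0.02,0.025],0.064))
E
```

```text
time_s: 2.7
ee_pos: [0.6457, 0.1829, 0.0628]
eef_rot: [-3.141, 0.0, 1.633]
force: [-1.2, -1.8, 3.7]
grip_width: 0.0006
[0.64574428 0.18291311 0.0628437 ] [-1.19234731 -1.80187039  3.74917582] [0.02045101 0.121406  ] [-1.93 -0.01 -0.02]
```

The 3.7 N reading matches about 6 mm of rail travel. Now I'll slide along the rail.

```bash
python3 -m creep '[[[-0.1,0,0],0,0],[[-0.25,0,0],0,0],[[-0.4,0,0],0,0],[[-0.55,0,0],0,0],[[-0.7,0,0],0,0],[[-0.85,0,0],0,0],[[-1.0,0,0],0,0],[[-1.15,0,0],0,0]]'
python3 -m creep '[[[-0.15,0,0],0,0],[[-0.3,0,0],0,0],[[-0.45,0,0],0,0],[[-0.6,0,0],0,0],[[-0.75,0,0],0,0],[[-0.78,0,0],0,0],[[-0.78,0,0],0,0],[[-0.78,0,0],0,0]]'
python3 - <<'E'
from h import *
o=telemetry.get_obs();print(o["ee_pos"],o["force"],w2r(o["ee_pos"]))
c=cam("top"); cv2.imwrite("pics/t3.png",cv2.resize(c["img"][150:280,200:430,::-1],None,fx=3.4,fy=3.4,interpolation=cv2.INTER_CUBIC))
E
```

```text
time_s: 3.5
ee_pos: [0.6493, 0.1252, 0.0629]
eef_rot: [-3.142, -0.0, 1.633]
force: [-0.3, 2.3, 3.3]
grip_width: 0.0005
time_s: 4.3
ee_pos: [0.6517, 0.0864, 0.0629]
eef_rot: [-3.142, 0.001, 1.633]
force: [0.3, -2.6, 3.6]
grip_width: 0.0003
[0.65170882 0.08643616 0.06292277] [ 0.32607295 -2.64192692  3.64181356] [0.02059899 0.02474496]
```

View pics/t3.png

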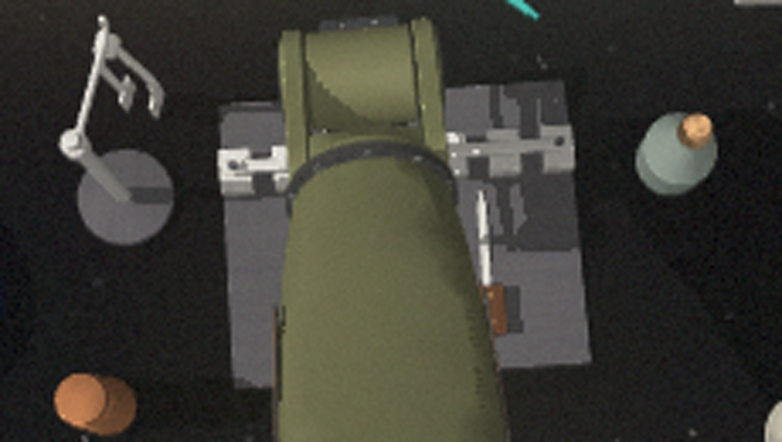

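The arm sits over the third gap and the rail is still pressed at 3.6 N. Next: lift, then go back behind skewer_b.

```bash
python3 -m creep '[[[0,0,-0.3],0,0],[[0,0,-0.9],0,0],[[0,-0.4,-1.3],0,0],[[0,-1.2,-1.4],0,0],[[0,-2.0,-1.4],0,0],[[0,-2.8,-1.4],0,0],[[0,-3.6,-1.4],0,0],[[0,-4.2,-1.4],0,0],[[0,-4.3,-1.4],0,0],[[0,-4.3,-1.4],0,0]]'
python3 - <<'E'
from h import *
o=telemetry.get_obs();print(o["ee_pos"],o["eef_rot"],o["force"],w2r(o["ee_pos"]),need([-0.19,0.026],0.033))
c=cam("scene"); cv2.imwrite("pics/s4.png",cv2.resize(c["img"][100:300,230:470,::-1],None,fx=3,fy=3,interpolation=cv2.INTER_CUBIC))
E
```

```text
time_s: 5.35
ee_pos: [0.4371, 0.0738, 0.1339]
eef_rot: [3.14, -0.0, 1.633]
force: [-0.1, 0.4, 0.1]
grip_width: 0.0005
[0.43713378 0.07380786 0.13386666] [ 3.14030728e+00 -1.50683680e-04  1.63316056e+00] [-0.10568871  0.39833549  0.13314022] [-0.19434711  0.02505213] [0.02 0.08 2.02]
```

View pics/s4.png

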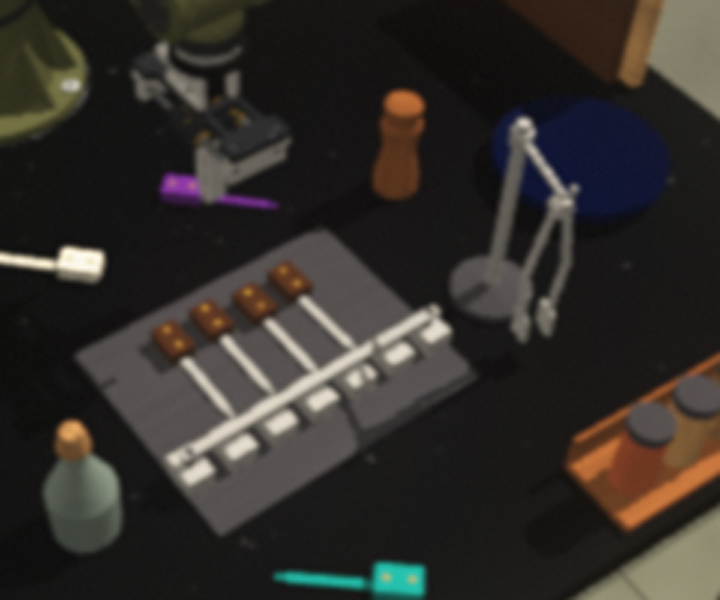

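Skewers are unmoved and the rail is up. The shut fingers are at (210,185) in the crop, with the purple look-alike well clear. Now I'll lower the tool.

```bash
python3 -m creep '[[[0.02,0,0.6],0,0],[[0.02,0,1.2],0,0],[[0.02,0,1.7],0,0],[[0.02,0,1.95],0,0],[[0.02,0,2.0],0,0],[[0.02,0,2.0],0,0]]'
python3 - <<'E'
from h import *
o=telemetry.get_obs();print(o["ee_pos"],o["eef_rot"],o["force"],w2r(o["ee_pos"]))
c=cam("scene"); cv2.imwrite("pics/s5.png",cv2.resize(c["img"][120:270,260:400,::-1],None,fx=4,fy=4,interpolation=cv2.INTER_CUBIC))
P=cloud(c); Q=P[140:235,270:330].reshape(-1,3); r=np.c_[(Q[:,:2]-O)@R,Q[:,2]]
s=(r[:,2]>.03)&(r[:,2]<.07)&(r[:,0]>-.23)&(r[:,0]<-.15)&(abs(r[:,1]-.025)<.03); print(s.sum(),r[s].min(0),r[s].max(0))
E
```

```text
time_s: 6.0
ee_pos: [0.4377, 0.0746, 0.0333]
eef_rot: [3.141, -0.0, 1.633]
force: [0.2, -0.2, 0.3]
grip_width: 0.0002
[0.43766347 0.07464919 0.03330365] [ 3.14135963e+00 -3.35214351e-05  1.63281396e+00] [ 0.22013652 -0.19975748  0.28894344] [-0.19376775  0.02586006]
72 [-0.20896482  0.01318777  0.03050045] [-0.17677718  0.03216766  0.06927387]
```

View pics/s5.png

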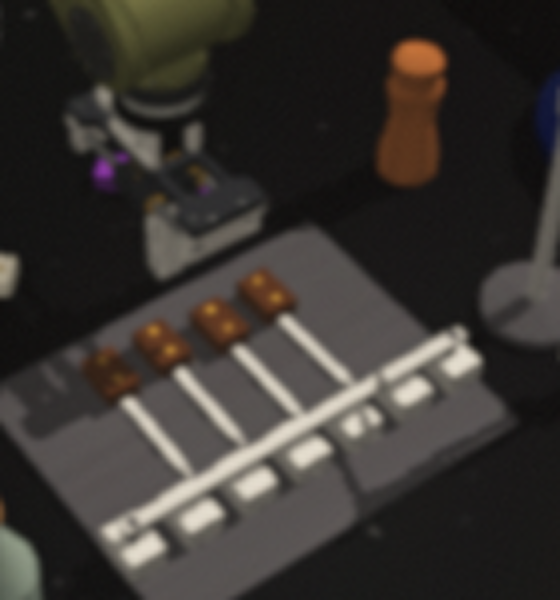

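The fingertip is down behind skewer_b, about 35 mm short of its butt. I'll push it part-way first.

```bash
python3 -m creep '[[[0,0.2,0],0,0],[[0,0.4,0],0,0],[[0,0.6,0],0,0],[[0,0.7,0],0,0],[[0,0.8,0],0,0],[[0,0.9,0],0,0],[[0,1.0,0],0,0],[[0,1.1,0],0,0],[[0,1.2,0],0,0],[[0,1.3,0],0,0],[[0,1.3,0],0,0],[[0,1.3,0],0,0]]'
python3 - <<'E'
from h import *
o=telemetry.get_obs();print(o["ee_pos"],o["eef_rot"],o["force"],w2r(o["ee_pos"]))
c=cam("scene"); cv2.imwrite("pics/s6.png",cv2.resize(c["img"][120:270,260:400,::-1],None,fx=4,fy=4,interpolation=cv2.INTER_CUBIC))
E
```

```text
time_s: 7.25
ee_pos: [0.5018, 0.0786, 0.0329]
eef_rot: [-3.141, 0.0, 1.633]
force: [0.0, 0.2, -0.1]
grip_width: 0.0004
[0.50184801 0.07859732 0.03288859] [-3.14146193e+00  1.66245307e-05  1.63281985e+00] [ 0.01351741  0.21759036 -0.11636958] [-0.12946194  0.02593857]
```

View pics/s6.png

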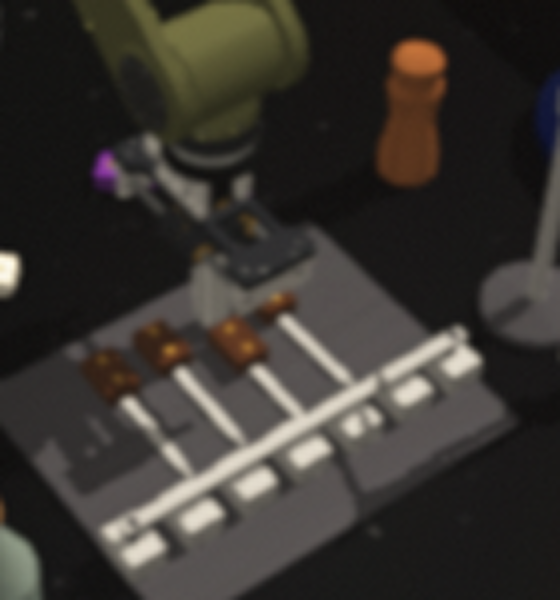

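Skewer_b, handle at (238,343) in the crop, has moved straight by about 25 mm and its neighbours are unmoved. Continuing the push.

```bash
python3 -m creep '[[[0,0.1,0],0,0],[[0,0.2,0],0,0],[[0,0.3,0],0,0],[[0,0.4,0],0,0],[[0,0.5,0],0,0],[[0,0.6,0],0,0],[[0,0.7,0],0,0],[[0,0.8,0],0,0],[[0,0.9,0],0,0],[[0,1.0,0],0,0],[[0,1.0,0],0,0],[[0,1.0,0],0,0]]'
cat >> h.py <<'E'
def handles(c):
    im=np.ascontiguousarray(c["img"][:,:,::-1]);hsv=cv2.cvtColor(im,cv2.COLOR_BGR2HSV)
    m=cv2.inRange(hsv,(0,90,30),(22,255,255)); P=cloud(c); r=(P[...,:2]-O)@R
    ok=(r[...,0]>-.17)&(r[...,0]<.01)&(abs(r[...,1])<.12)&(P[...,2]<.05)
    m[~ok]=0; n,l,s,ce=cv2.connectedComponentsWithStats(m)
    for i in range(1,n):
        if s[i,4]>15:
            sel=(l==i)&(P[...,2]>.019); q=r[sel]
            rr=cv2.minAreaRect(q.astype(np.float32)); print("px",np.round(ce[i],1),"n",s[i,4],"x %.4f..%.4f y %.4f..%.4f"%(q[:,0].min(),q[:,0].max(),q[:,1].min(),q[:,1].max()),"ctr",np.round(w2r(ray(c,*ce[i],.024)),4),"zmed %.3f"%np.median(P[...,2][sel]))
E
python3 - <<'E'
from h import *
o=telemetry.get_obs();print(o["ee_pos"],o["eef_rot"],o["force"],w2r(o["ee_pos"]))
c=cam("scene"); cv2.imwrite("pics/s7.png",cv2.resize(c["img"][120:270,260:400,::-1],None,fx=4,fy=4,interpolation=cv2.INTER_CUBIC))
print("start");handles(np.load("scene0.npz"));print("now");handles(c)
E
```

```text
time_s: 8.5
ee_pos: [0.5518, 0.0817, 0.0329]
eef_rot: [-3.141, 0.0, 1.633]
force: [-0.1, -0.4, 0.2]
grip_width: 0.0004
[0.5517551  0.08172171 0.03286005] [-3.14147617e+00  1.35194985e-05  1.63287929e+00] [-0.11718459 -0.39369972  0.22607855] [-0.07945728  0.02605402]
start
px [325.9 193.1] n 119 x -0.1450..-0.0987 y 0.0584..0.0887 ctr [-0.12    0.0705] zmed 0.024
px [314.3 200.3] n 129 x -0.1420..-0.0947 y 0.0086..0.0391 ctr [-0.1163  0.0216] zmed 0.024
px [300.1 206.1] n 125 x -0.1495..-0.1018 y -0.0418..-0.0125 ctr [-0.1226 -0.0292] zmed 0.024
px [287.2 213.1] n 131 x -0.1471..-0.1003 y -0.0928..-0.0598 ctr [-0.1221 -0.0781] zmed 0.024
now
px [299.9 206.2] n 118 x -0.1491..-0.1028 y -0.0422..-0.0132 ctr [-0.1228 -0.03  ] zmed 0.024
px [287.3 213.2] n 130 x -0.1482..-0.1010 y -0.0924..-0.0611 ctr [-0.1217 -0.0782] zmed 0.024
px [327.9 215.2] n 129 x -0.0665..-0.0187 y 0.0087..0.0372 ctr [-0.0415  0.0202] zmed 0.024
```

View pics/s7.png

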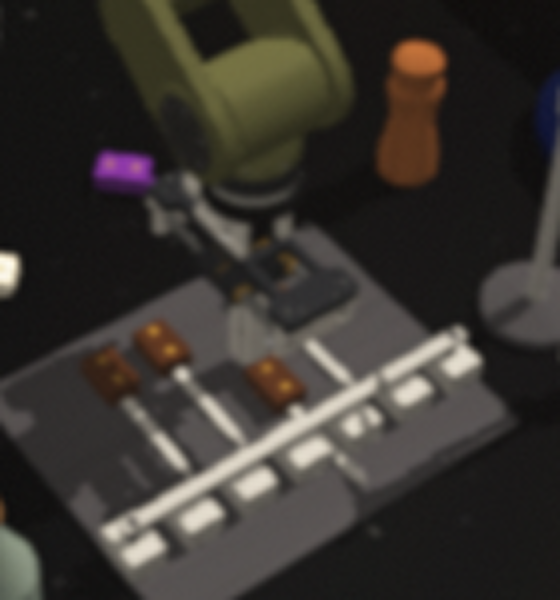

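Skewer_b is in the gap, with its handle at (275,383) in the crop, straight and about 20 mm short of home. I'll finish in small steps and watch the force.

```bash
python3 -m creep '[[[0,0.1,0],0,0],[[0,0.2,0],0,0],[[0,0.3,0],0,0],[[0,0.36,0],0,0],[[0,0.4,0],0,0],[[0,0.4,0],0,0]]'
python3 -m creep '[[[0,0.02,0],0,0],[[0,0.04,0],0,0],[[0,0.04,0],0,0]]'
python3 - <<'E'
from h import *
handles(cam("scene"))
o=telemetry.get_obs();print(o["force"],w2r(o["ee_pos"]))
E
```

```text
time_s: 9.15
ee_pos: [0.572, 0.0829, 0.0329]
eef_rot: [3.141, -0.0, 1.633]
force: [0.0, -0.0, -0.3]
grip_width: 0.0003
time_s: 9.45
ee_pos: [0.5738, 0.0831, 0.033]
eef_rot: [3.142, -0.0, 1.633]
force: [0.2, -0.4, -0.3]
grip_width: 0.0004
px [299.8 206.2] n 121 x -0.1491..-0.1020 y -0.0428..-0.0128 ctr [-0.1229 -0.03  ] zmed 0.023
px [287.3 213.4] n 119 x -0.1456..-0.1013 y -0.0914..-0.0618 ctr [-0.1208 -0.0786] zmed 0.024
px [331.3 218.5] n 103 x -0.0436..-0.0040 y 0.0075..0.0384 ctr [-0.025  0.021] zmed 0.024
[ 0.20774769  0.01059691 -0.09257607] [-0.05739606  0.02607529]
```

```bash
python3 -m creep '[[[0,0.02,0],0,0],[[0,0.04,0],0,0],[[0,0.04,0],0,0]]'
python3 -m creep '[[[0,0.02,0],0,0],[[0,0.03,0],0,0],[[0,0.03,0],0,0]]'
```

```text
time_s: 9.8
ee_pos: [0.5747, 0.0832, 0.0328]
eef_rot: [-3.139, 0.0, 1.633]
force: [-9.0, -0.7, 4.4]
grip_width: 0.0003
time_s: 10.1
ee_pos: [0.575, 0.0832, 0.0327]
eef_rot: [-3.135, 0.0, 1.633]
force: [-19.4, -1.8, 12.5]
grip_width: 0.0006
```

The force climbed and the tool stopped, so the shoulder is on the block. Backing straight off.

```bash
python3 -m creep '[[[0,-0.05,0],0,0],[[0,-0.1,0],0,0],[[0,-0.25,0],0,0],[[0,-0.5,0],0,0],[[0,-0.6,0],0,0],[[0,-0.6,-0.4],0,0],[[0,-0.7,-1.2],0,0],[[0,-1.4,-2.0],0,0],[[0,-2.2,-2.4],0,0],[[0,-3.0,-2.4],0,0],[[0,-3.6,-2.4],0,0],[[0,-3.6,-2.4],0,0]]'
python3 - <<'E'
from h import *
o=telemetry.get_obs();print(o["force"],w2r(o["ee_pos"]),o["ee_pos"])
c=cam("scene");print("start");handles(np.load("scene0.npz"));print("now");handles(c)
t=cam("top");t0=np.load("top0.npz")
print("top start");handles(t0);print("top now");handles(t)
cv2.imwrite("pics/s8.png",cv2.resize(c["img"][100:300,230:470,::-1],None,fx=3,fy=3,interpolation=cv2.INTER_CUBIC))
cv2.imwrite("pics/t8.png",cv2.resize(t["img"][150:280,200:430,::-1],None,fx=3.4,fy=3.4,interpolation=cv2.INTER_CUBIC))
P=cloud(t);z=P[...,2];mm=(z>.042)&(z<.058);mm[:170]=0;mm[225:]=0;mm[:,:255]=0;mm[:,380:]=0;print("rail z",np.median(z[mm]),mm.sum())
E
```

```text
time_s: 11.3
ee_pos: [0.3952, 0.0721, 0.1533]
eef_rot: [3.141, 0.0, 1.633]
force: [0.7, 0.4, -0.5]
grip_width: 0.0009
[ 0.70920553  0.37857527 -0.46162551] [-0.23629516  0.02582916] [0.395215   0.07205915 0.15330133]
start
px [325.9 193.1] n 119 x -0.1450..-0.0987 y 0.0584..0.0887 ctr [-0.12    0.0705] zmed 0.024
px [314.3 200.3] n 129 x -0.1420..-0.0947 y 0.0086..0.0391 ctr [-0.1163  0.0216] zmed 0.024
px [300.1 206.1] n 125 x -0.1495..-0.1018 y -0.0418..-0.0125 ctr [-0.1226 -0.0292] zmed 0.024
px [287.2 213.1] n 131 x -0.1471..-0.1003 y -0.0928..-0.0598 ctr [-0.1221 -0.0781] zmed 0.024
now
px [325.9 193.2] n 118 x -0.1450..-0.0984 y 0.0577..0.0886 ctr [-0.1198  0.0705] zmed 0.024
px [299.8 206.2] n 117 x -0.1499..-0.1032 y -0.0420..-0.0133 ctr [-0.1228 -0.0301] zmed 0.024
px [287.2 213.1] n 130 x -0.1482..-0.1017 y -0.0916..-0.0599 ctr [-0.1223 -0.0781] zmed 0.024
px [331.5 218.5] n 100 x -0.0447..-0.0045 y 0.0079..0.0371 ctr [-0.0247  0.0213] zmed 0.024
top start
px [311. 241.] n 128 x -0.1418..-0.0981 y 0.0120..0.0405 ctr [-0.1203  0.0262] zmed 0.025
px [327.6 242.3] n 133 x -0.1496..-0.1062 y -0.0389..-0.0103 ctr [-0.1282 -0.0248] zmed 0.024
px [343.4 240.8] n 133 x -0.1487..-0.1046 y -0.0886..-0.0590 ctr [-0.1274 -0.074 ] zmed 0.024
px [295.3 243.5] n 132 x -0.1452..-0.1012 y 0.0614..0.0899 ctr [-0.1245  0.0755] zmed 0.024
top now
px [309.  210.6] n 122 x -0.0456..-0.0026 y 0.0120..0.0397 ctr [-0.0244  0.0258] zmed 0.024
px [328. 242.] n 119 x -0.1497..-0.1055 y -0.0390..-0.0112 ctr [-0.1275 -0.0259] zmed 0.024
px [343.4 240.8] n 133 x -0.1475..-0.1048 y -0.0890..-0.0594 ctr [-0.1272 -0.0739] zmed 0.025
px [294.5 242.9] n 108 x -0.1452..-0.1015 y 0.0627..0.0898 ctr [-0.1225  0.0779] zmed 0.025
rail z 0.04975591910941701 411
```

View pics/s8.png

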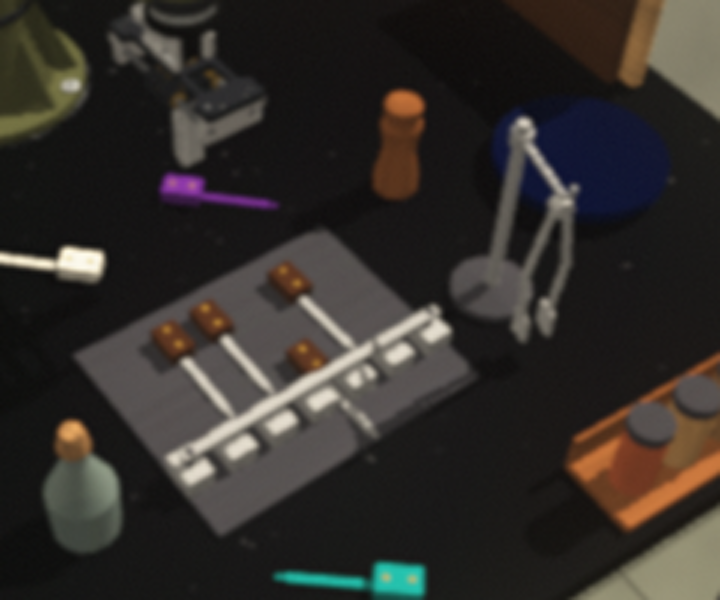

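View pics/t8.png

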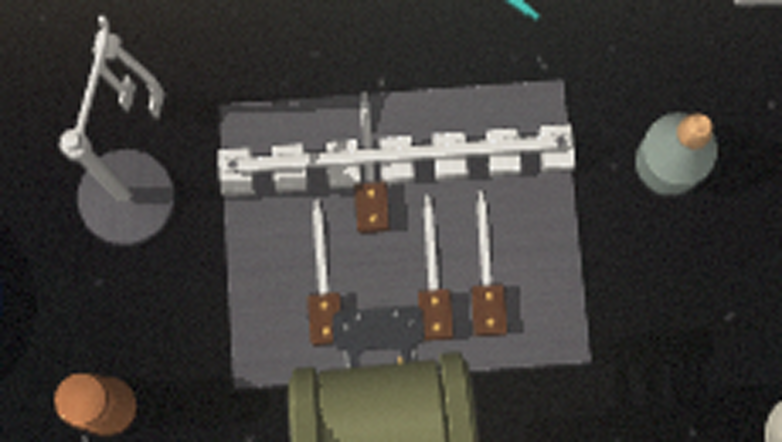

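Skewer_b is home against the block in the third gap, at (372,207) in the top crop. Its neighbours, the tongs, the cruet and the mill look unchanged, the rail is up at z = 0.050, and the robot is clear.

```bash
python3 -c "
from station import ctrl
print(ctrl.hand_in())"
```

```text
the job is handed in; nothing more can be done
None
```

The job is done and handed in at about 11 s of the 45 s allowed; the hand-in gave no verdict.

- **Rail:** The hook stand is at the rack's left (+y) end, so I counted gaps from there. With shut fingers I pressed the rail about 6 mm at the first gap (3.7 N) and slid along it, past the second gap, to the third. Force was 3.3–3.6 N at the two points I read along the way.
- **Skewer:** I pushed skewer_b straight into the third gap. The force rose to about 19 N and the tool stopped, so I took the handle as home and backed off.

**Last checks:**
- **Skewer_b position:** Both views put its origin at about x = -24.5 mm. True home is -22.5 mm and the limit is -26.5 mm, so it is within limits but close to the camera's 2 mm accuracy. The two views disagreed on y (+26 mm from the top, +21 mm from the scene camera), and both are inside the 17–33 mm band. It looks straight.
- **Other skewers:** a, c and d are within about 1 mm of their starting places. The exception is skewer_a in the top view, which reads about 3 mm off because the gripper partly hid it; the scene view shows it unmoved.
- **Rail and surroundings:** The rail is back up (top at 49.8 mm). The tongs, cruet, pepper mill and plates look unmoved by eye in the pictures. I did not re-measure them, and the salt pot and ramekin were outside my last close-ups.
- **Robot:** The arm is clear and touching nothing.

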